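Open the locked parts pot in the shed drawer, thread hand unknown

ROBOT

A 7-joint arm with a two-finger parallel gripper is mounted at the origin on the work surface. World frame = base frame: x ahead of the robot, y to its left, z up, the work surface at z = 0. Lengths are in m, angles in rad, forces in N, time in s.
With the tool pointing down it reaches from about 0.425 to 0.95 m from the base axis. Payload 4.7 kg.
Tool frame: the origin (TCP) lies midway between the tips of the shut fingers; the grasp point (between the pads) lies 19 mm behind it (manip.hold_point_z is the distance from the TCP to the grasp point, in m); y points along the fingers, x is the direction in which the jaws open and shut, and the axes are right-handed (so a half turn about y gives the same grasp; the last joint's range is limited). The gripper opens to 85 mm and grips with 20 to 120 N. Pads are 22 mm wide; open, the fingers measure 114 mm over their backs; the gripper's body (76 mm by 85 mm) begins 54 mm behind the grasp point. The pads swing forward as they close: fully open they stand 13 mm farther back than shut.
Start: joints at [-1.318, 0.469, -0.049, 1.532, 0.024, 1.141, -0.082], TCP at [0.188, 0.648, 0.231] pointing down, gripper open.
Joint ranges: [-2.59, 2.59], [-0.33, 1.99], [-1.39, 1.29], [0.1, 2.45], [-1.04, 4.18], [0.21, 1.99], [-2.66, 2.66]. Speed limits (rad/s): [2.57, 2.57, 3.14, 3.14, 3.14, 3.14, 3.14].

INTERFACE

Orientations are given as a unit quaternion [x, y, z, w].
In Python, from bench import manip gives the robot as it stands.
- The arm moves only by the tool servo_tool, never from a script. Its arguments are lists of equal length, an entry for each row: "fingers": the opening, from -1 (shut) to 1 (fully open), so that 0 is half open; "linear": the shift along the tool's x, y, z in m, a list of three; "turn": the turn, a rotation vector about the tool's x, y, z in degrees, a list of three. In form: {"fingers": [fingers, ...], "linear": [[x, y, z], ...], "turn": [[ax, ay, az], ...]}. A call has 1 to 10 rows; each row is the pose to reach, as a shift and turn from the pose commanded when the call began, along the tool's axes at that moment; what a row does not reach only later rows make up. A row lasts 1/8 s, in which the tool goes at most 62.5 mm and 10.7 degrees, less where a joint would pass 70% of its speed; a pose out of reach is approached as far as the arm can. A call with a gripper value outside its range is refused whole. The fingers move at their own pace and stop on an object; "force" is the grip in N (left out, the last holds). Time passes only in rows, so rows that repeat a pose let the fingers close. It gives the time, the measured TCP pose, the force and the opening at its end, in the units of the state.
- manip.get_obs(): the state, without advancing time (a new reading comes with each control period).
- manip.capture(name): name is "scene" or "side" or "wrist"; returns a dict with "image" (384x512x3 uint8, red, green, blue), "fx", "fy", "cx", "cy" (pixels), "R" (3x3) and "t" (3): a world point X has camera coordinates R X + t. Camera axes: x right, y down, z forward; pixel columns grow to the right and rows downward; lengths in m; the calibration is good to about 2 mm. A picture is of the moment at which its call begins. There is no depth.
- manip.finish_job(): hands the job in, once; it reports no verdict.
Trained networks look in the newest picture that a camera, given by its name, has taken for a name from the list of things; names that differ only in an ending like _2 or _b are one class to them, and where a whole thing is asked for, a point or a joint stands for the part that bears it (a point fixed in the world has none). Each returns a list of dicts, best first, with "conf" (0 to 1); they miss things now and then, are a little off and sometimes report something else, mostly with a low value. They report only what shows in the picture. A call takes as long as a camera call.
- manip.masks_of(thing, camera): "mask" (384x512 bool, what is visible of it) and "rect" ([left, top, width, height] in pixels, round what is visible of it).
- manip.landmark_of(thing, camera): "location" ([row, column] in pixels: a listed point, or the origin of a listed thing).
The state is a dict: "clock": time; "joint_pos": joint angles; "dq": joint speeds; "effort": joint torques, N m; "eef_pos": TCP position; "tool_rot": TCP orientation; "ft_force": force on the tool from outside, world axes, zero at the start; "moment": the same for the moment, N m; "grip_width": finger opening in m.
Only numpy, scipy, OpenCV 4.12 (cv2) and the standard library are available. Lean on these libraries where they do the work, as an engineer would, in place of code of your own. Each camera call takes 0.05 s, during which the arm holds its last target.

TASK

Slide the flat keeper plate up out of its slotted bracket beside the parts pot's cap, stand it fully down in the empty slotted rack and let go. Then unscrew the pot's quarter-turn cap: nobody remembers the hand of its thread, so try one way and, if it jams, the other, without forcing. Lift the cap off and finish holding it upright and still in the gripper, about 8 cm above the pot; leave the other hardware where it lies.

Things in the scene. Friction and masses are not known exactly. Their poses are not given: they have to be found in the camera images.
- drawer: Half-open wooden drawer with galvanised liner, fixed, 400 x 566 mm. Origin: centre of its underside on the bench; x away from its front. Liner floor at 8 mm; sides and rear 60 mm high, front 75 mm. A divider flap, top at 50 mm, runs along x at y = 0: pot on one side, rack on the other, either way round. Low chest 113 mm high, 200 x 660 mm, behind it from x = 205 mm.
- pot: Parts pot and keeper bracket, one piece fixed to the liner. Origin: centre of the pot's underside; z up along the cap's axis. Round pot, diameter 68 mm, 50 mm high, base plate 4 mm thick, x -46 to 40, y -54 to 54 mm. The bracket on the -x side is two channel posts 54 mm high, at y = +-37 to +-52 mm, x = -42 to -27 mm.
- pot_slot (a point): Foot of the bracket's upright slot: middle of the sill the keeper stands on, 10 mm above the pot's origin and 34.5 mm to its -x side; axes as the pot's. The slot is 7 mm wide in x, 96 mm long in y, open at the top 44 mm above this point, so the keeper must rise 44 mm to be out.
- cap: Pot's screw cap, steel, about 0.22 kg. Origin: on its axis at the flange's underside, 50 mm above the pot's origin when seated. Square flange 60 x 60 x 6 mm; on it a round knurled knob. Starts with the pot's yaw, +-2 degrees. The keeper, close beside the flange, stops it turning more than about 10 degrees.
- cap_knob (a point): Point on the cap's axis 32 mm above the cap's origin, a good height to grip the knob. Knob: diameter 42 mm, from 6 to 44 mm above the cap's origin. Flange and bracket posts end at or below 6 mm, so with the keeper out the knob is free all round and may be gripped at any yaw. A grip of 30 to 50 N turns it easily and slips round it at a jam; twisting on against a jam with a grip near 100 N counts as forcing.
- cap_stem (a point): Lower end of the cap's stem, 26 mm below its origin. With the keeper out, the cap turns easily one way by about 85 degrees to a stop, and lifts straight off if turned 65 or more; the other way it jams after 20 to 35 degrees and cannot be lifted (under 2 mm play). Which way differs from start to start and cannot be seen. Pressed hard against its stop it lifts stiffly; turned back a little, easily.
- keeper: Keeper plate, loose, steel, about 0.18 kg, upright in the bracket parallel to the flange's side. Origin: middle of its lower edge; x normal to the plate, y along its width, z up. 4 mm thick; lower part 92 wide and 50 mm high, above it a tab 40 mm wide; 122 mm high in all.
- keeper_hem (a point): Middle of the hem at the top of the keeper's tab, 111 mm above its lower edge: 10 mm thick, 44 mm wide, 22 mm high (11 mm up and down from here). Pinch it from above across the plate's x. The cap's knob ends 27 mm below this point, so fingers fit above the knob.
- rack: Empty slotted rack fixed to the liner. Origin: centre of its underside. Two rails 110 mm long along y, tops at 50 mm, 12 mm apart: the slot is centred on x = 0, open at both ends, its floor 5 mm above the origin. The keeper stands in it with its width along y, either way round, and leans a little when let go.
- barrel_bolt: Chrome barrel bolt, bystander, 32 x 110 mm, 22 mm high, loose in the drawer; origin at its underside.
- t_hinge: Green-painted T-hinge, bystander, 56 x 127 mm, 8 mm high, loose; origin at its underside.
- ring_handle: Cast iron ring handle on a round rose, bystander, 56 x 84 mm, 17 mm high, loose; origin under the rose.
- padlock: Laminated steel padlock lying on its back, bystander, 41 x 69 mm, 23 mm high, loose; origin under its case.
- cup_hook_a: Galvanised cup hook lying flat, bystander, 40 mm long, 6 mm thick, loose; origin at its underside.
- cup_hook_b: Second galvanised cup hook, the same.

How it is judged:
By the outcome, as a careful person would: the job done as asked, in the order asked, and still so for the second after the job is handed in, while the arm keeps its last pose, push and grip.
It also fails if it takes over 67 s, if anything falls off the work surface, if the arm or the gripper's body presses on something with over 40 N, if the wrist force passes 120 N, or if a joint passes its speed limit or range.

## Working session

There is one attempt and no reset: what is moved stays moved. The work goes in short steps, Python scripts to look and compute and a tool call to move; the robot and the scene stay as the last step left them, time stands still between calls to the robot, and variables do not carry over. Pictures are saved under pics/ and viewed, and the job is handed in when it is done.

Besides the shell and the picture viewer there is one more tool, called after ">>>" as name(argument=value, ...) on one line, values as JSON. servo_tool: Moves the arm, as the interface text tells. Its arguments: {"type":"object","properties":{"fingers":{"type":"array","items":{"type":"number"}},"linear":{"type":"array","items":{"type":"array","items":{"type":"number"}}},"turn":{"type":"array","items":{"type":"array","items":{"type":"number"}}},"force":{"type":"number"}},"required":["fingers","linear","turn"]}

```bash
ls; mkdir -p pics
cat > h.py <<'E'
import numpy as np, cv2
from bench import manip
from scipy.spatial.transform import Rotation as Rn
def snap(n,f):
    c=manip.capture(n); cv2.imwrite('pics/'+f,cv2.resize(c['image'][:,:,::-1],(800,600),interpolation=cv2.INTER_CUBIC)); return c
def ray(c,rc):
    r,k=rc; d=np.array([(k-c['cx'])/c['fx'],(r-c['cy'])/c['fy'],1.]); R=np.array(c['R']);t=np.array(c['t'])
    return -R.T@t, R.T@d/np.linalg.norm(d)
def onz(c,rc,z):
    o,d=ray(c,rc); return o+d*(z-o[2])/d[2]
def tri(L):
    A=np.zeros((3,3));b=np.zeros(3)
    for c,rc in L:
        o,d=ray(c,rc);P=np.eye(3)-np.outer(d,d);A+=P;b+=P@o
    X=np.linalg.solve(A,b)
    return X,[np.linalg.norm((np.eye(3)-np.outer(d,d))@(X-o)) for o,d in (ray(c,rc) for c,rc in L)]
def proj(c,X):
    p=np.array(c['R'])@X+np.array(c['t']); return np.array([c['fy']*p[1]/p[2]+c['cy'],c['fx']*p[0]/p[2]+c['cx']])
E
python3 - <<'E'
from h import *
np.set_printoptions(precision=4,suppress=True)
C={n:snap(n,n+'0.png') for n in('scene','side','wrist')}
for th in ['drawer','pot','pot_slot','cap','cap_knob','keeper','keeper_hem','rack']:
    L=[]
    for n in C:
        r=manip.landmark_of(th,n)
        print(th,n,[(np.round(x['location'],1).tolist(),round(x['conf'],2)) for x in r[:3]])
        if r and r[0]['conf']>.4: L.append((C[n],r[0]['location']))
    if len(L)>1: print('   ',*tri(L))
for n in C: print(n,-np.array(C[n]['R']).T@np.array(C[n]['t']))
print(manip.get_obs(), manip.hold_point_z)
E
```

```text
pics
drawer scene [([243.5, 267.4], 0.79), ([173.4, 247.5], 0.44)]
drawer side [([248.4, 257.4], 0.88), ([294.8, 232.5], 0.41)]
drawer wrist []
    [ 0.5911 -0.0056  0.0038] [np.float64(0.00019007502953959446), np.float64(0.00019007502953955822)]
pot scene []
pot side [([199.5, 264.5], 0.63)]
pot wrist []
pot_slot scene [([294.4, 222.8], 0.85)]
pot_slot side [([150.5, 282.2], 0.72), ([195.3, 282.3], 0.64), ([248.4, 256.8], 0.52)]
pot_slot wrist []
    [ 0.6218 -0.1886  0.0961] [np.float64(0.0036181253515446903), np.float64(0.0036181253515446044)]
cap scene [([283.2, 246.6], 0.81)]
cap side [([179.2, 264.8], 0.78), ([206.2, 359.6], 0.5)]
cap wrist []
    [ 0.6302 -0.1336  0.0606] [np.float64(0.0015292022094658773), np.float64(0.001529202209466012)]
cap_knob scene [([272.5, 248.0], 0.56)]
cap_knob side [([171.1, 267.1], 0.67), ([190.0, 266.6], 0.4)]
cap_knob wrist []
    [ 0.6281 -0.131   0.0826] [np.float64(0.001745783066790393), np.float64(0.0017457830667901965)]
keeper scene [([297.3, 223.3], 0.65), ([230.8, 185.2], 0.19)]
keeper side [([200.6, 280.2], 0.78)]
keeper wrist []
    [ 0
[... 419 characters left out ...]
st []
    [0.5812 0.1115 0.0112] [np.float64(0.001889265591701455), np.float64(0.0018892655917017416)]
scene [ 0.8377 -0.4342  0.5558]
side [0.3835 0.4679 0.5719]
wrist [0.117  0.6693 0.3728]
{'clock': 1.35, 'joint_pos': array([-1.3179,  0.4686, -0.0486,  1.5325,  0.0241,  1.141 , -0.0823]), 'dq': array([-0.0006, -0.0002, -0.0004,  0.0002, -0.0009,  0.0017,  0.    ]), 'effort': array([  0.0002, -51.0177,  -0.0462, -23.8001,   0.0109,   0.0011,
         0.    ]), 'eef_pos': array([0.1877, 0.6484, 0.2313]), 'tool_rot': array([-0.5653, -0.4248,  0.4248,  0.5653]), 'ft_force': array([0.5391, 0.1995, 0.2802]), 'moment': array([-0.0263,  0.0571,  0.0232]), 'grip_width': 0.08578509542397642} 0.0187
```

View pics/scene0.png

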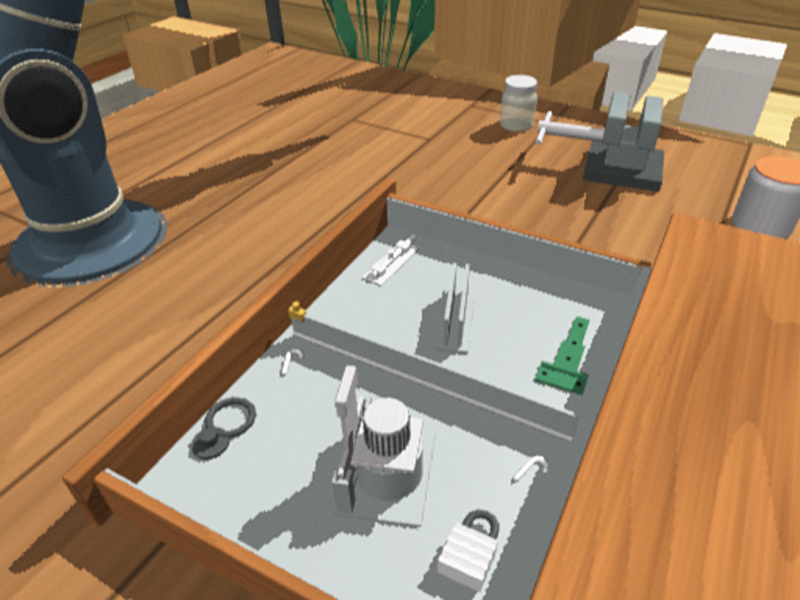

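View pics/side0.png

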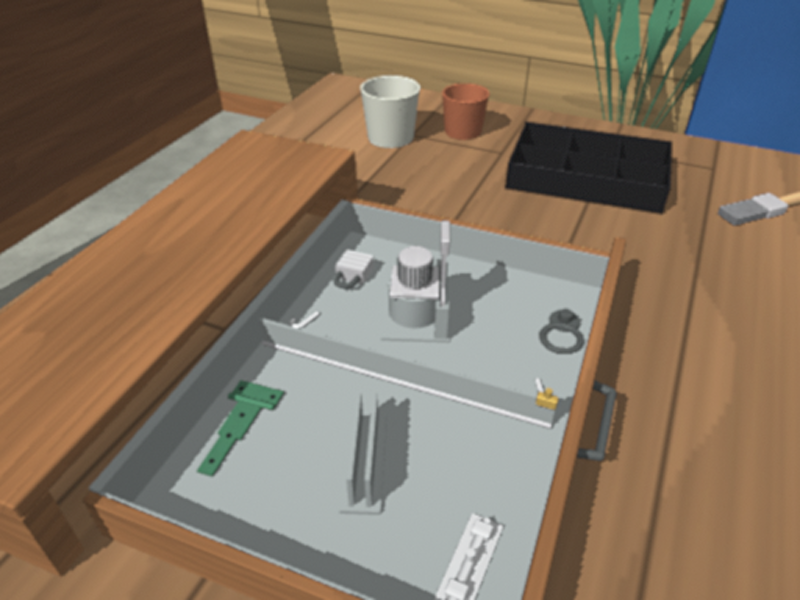

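The scene view shows the keeper on the pot's robot-facing side, with its hem near (348,380)/800px and the knob near (387,425). The rack is at (455,320), across the divider. The side view agrees: hem (446,237), rack (365,460). Next I measure more closely and plan the approach.

```bash
cat >> h.py <<'E'
np.set_printoptions(precision=4,suppress=True)
def cur():
    o=manip.get_obs(); return np.array(o['eef_pos']),Rn.from_quat(o['tool_rot'])
def down(yaw):  # tool z down, tool x (jaw) at world yaw
    c,s=np.cos(yaw),np.sin(yaw); return Rn.from_matrix(np.array([[c,s,0],[s,-c,0],[0,0,-1.]]))
def go(P,yaw,base=None):
    """shift & turn from current (or commanded) pose"""
    p,R=base or cur()
    best=None
    for k in (0,np.pi):
        T=down(yaw+k); rv=(R.inv()*T).as_rotvec(degrees=True)
        if best is None or np.linalg.norm(rv)<np.linalg.norm(best): best=rv
    return R.inv().apply(np.array(P)-p),best
def st():
    o=manip.get_obs(); p,R=cur(); m=R.as_matrix()
    print('t',round(o['clock'],2),'p',p,'jawyaw',round(np.degrees(np.arctan2(m[1,0],m[0,0])),2),'z',m[:,2],'F',o['ft_force'],'M',o['moment'],'w',round(o['grip_width'],4),'q',o['joint_pos'])
E
python3 - <<'E'
from h import *
st()
C={n:manip.capture(n) for n in('scene','side')}
for n in C:
    for x in manip.landmark_of('keeper_hem',n): print(n,x['location'],x['conf'],onz(C[n],x['location'],.129))
    for x in manip.landmark_of('rack',n): print('rack',n,x['location'],x['conf'],onz(C[n],x['location'],.008))
    for x in manip.landmark_of('cap_knob',n)[:1]: print('knob',n,onz(C[n],x['location'],.09))
    for x in manip.landmark_of('cap',n)[:1]: print('cap',n,onz(C[n],x['location'],.058))
print(go([.56,.11,.36],0), go([.56,.11,.36],np.pi/2))
E
```

```text
t 1.35 p [0.1877 0.6484 0.2313] jawyaw 73.85 z [-0.9606  0.2781  0.    ] F [0.5391 0.1995 0.2802] M [-0.0263  0.0571  0.0232] w 0.0858 q [-1.3179  0.4686 -0.0486  1.5325  0.0241  1.141  -0.0823]
scene [250.5, 225.0] 0.91 [ 0.6019 -0.1435  0.129 ]
scene [173.4, 249.7] 0.19 [0.5403 0.0228 0.129 ]
rack scene [201.3, 289.6] 0.67 [0.5758 0.1137 0.008 ]
knob scene [ 0.634  -0.1363  0.09  ]
cap scene [ 0.6311 -0.1346  0.058 ]
side [153.0, 284.2] 0.72 [ 0.5963 -0.1394  0.129 ]
rack side [295.6, 230.7] 0.71 [0.5873 0.11   0.008 ]
knob side [ 0.6308 -0.1236  0.09  ]
(array([-0.4136, -0.1287, -0.5074]), array([-76.1732,  57.2486,  57.2496])) (array([-0.4136, -0.1287, -0.5074]), array([-89.3525, -12.6738, -12.6692]))
```

Run:
```python
import cv2
for n,(x0,y0) in dict(scene=(200,230),side=(220,130)).items():
    im=cv2.imread(f'pics/{n}0.png'); im=cv2.resize(im,(512,384),interpolation=cv2.INTER_AREA)
    cv2.imwrite(f'pics/{n}_c.png',cv2.resize(im[y0:y0+120,x0:x0+120],(720,600)) if 0 else cv2.resize(im[y0:y0+110,x0:x0+110],(600,600)))
```

```text
(no output)
```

The tool's y axis is the approach axis here ("y points along the fingers"), so I'm fixing the helper.

```bash
cat >> h.py <<'E'
def down(yaw):
    c,s=np.cos(yaw),np.sin(yaw); return Rn.from_matrix(np.array([[c,0,-s],[s,0,c],[0,-1.,0]]))
def st():
    o=manip.get_obs(); p,R=cur(); m=R.as_matrix()
    print('t',round(o['clock'],2),'p',p,'jawyaw',round(np.degrees(np.arctan2(m[1,0],m[0,0])),2),'appr',m[:,1],'F',o['ft_force'],'M',o['moment'],'w',round(o['grip_width'],4),'q',o['joint_pos'])
E
python3 - <<'E'
from h import *
st()
p,R=cur()
C=manip.capture('wrist'); Rc=np.array(C['R']);print(R.inv().apply(-Rc.T@np.array(C['t'])-p), R.inv().apply(Rc[2]),R.inv().apply(Rc[0]))
for y in (0,90): print(y,go([.58,.08,.36],np.radians(y)))
E
```

```text
t 1.85 p [0.1876 0.6484 0.2313] jawyaw 73.86 appr [-0.      0.0001 -1.    ] F [-0.6605 -0.0605 -0.4333] M [-0.0378 -0.042   0.0019] w 0.0851 q [-1.3179  0.4686 -0.0486  1.5325  0.0241  1.141  -0.0823]
[ 0.0007 -0.1425  0.0737] [-0.0001  0.9567 -0.291 ] [ 1.     -0.0003 -0.0013]
0 (array([-0.4369, -0.1287, -0.5349]), array([-0.0039, 73.8566,  0.002 ]))
90 (array([-0.4369, -0.1287, -0.5349]), array([ -0.0012, -16.1434,   0.0039]))
```

View pics/scene_c.png

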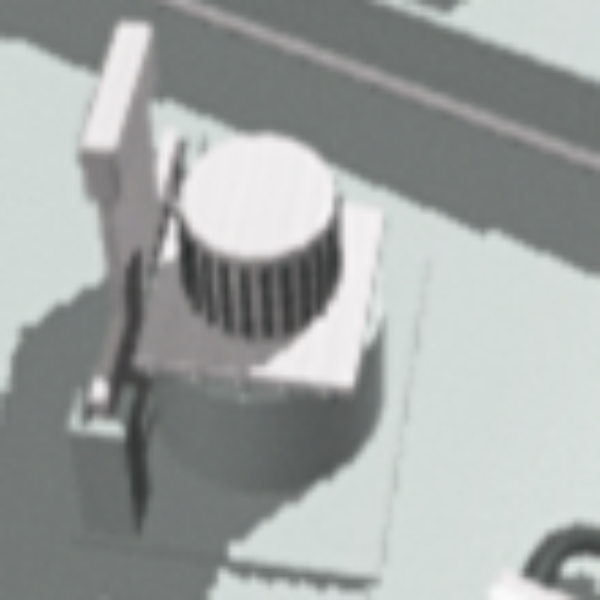

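View pics/side_c.png

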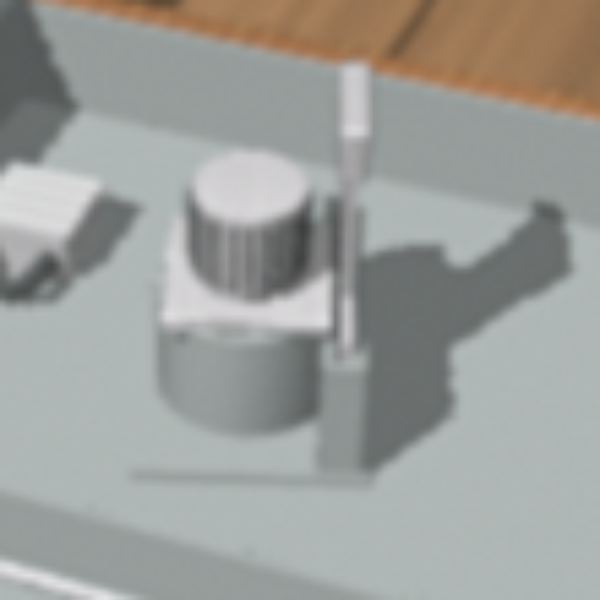

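Run:
```python
from h import *
print(go([.57,.02,.38],0), go([.45,.4,.38],np.radians(37)))
```

```text
(array([-0.4973, -0.1487, -0.542 ]), array([-0.0039, 73.8566,  0.002 ])) (array([-0.1657, -0.1487, -0.321 ]), array([-0.0029, 36.8566,  0.003 ]))
```

>>> servo_tool(fingers=[1,1,1,1,1,1,1,1], linear=[[-0.02,-0.04,-0.04],[-0.05,-0.08,-0.08],[-0.08,-0.12,-0.13],[-0.11,-0.14,-0.18],[-0.14,-0.149,-0.23],[-0.165,-0.149,-0.28],[-0.19,-0.149,-0.32],[-0.22,-0.149,-0.36]], turn=[[0,5,0],[0,10,0],[0,16,0],[0,22,0],[0,28,0],[0,34,0],[0,40,0],[0,46,0]])

```text
clock: 2.9
eef_pos: [0.4732, 0.3358, 0.3805]
tool_rot: [-0.686, -0.169, 0.169, 0.687]
ft_force: [0.0, -0.4, -0.6]
grip_width: 0.0852
```

Run:
```python
from h import *
st();print(go([.57,.02,.38],0))
```

```text
t 2.9 p [0.4732 0.3358 0.3805] jawyaw 27.66 appr [ 0.0003  0.0006 -1.    ] F [ 0.0418 -0.4232 -0.582 ] M [ 0.005  -0.0348  0.024 ] w 0.0852 q [-0.9022  0.2177  0.2636  1.5617 -0.0578  1.3692 -0.1501]
(array([-0.0609,  0.0003, -0.3246]), array([-0.0301, 27.6648,  0.0253]))
```

>>> servo_tool(fingers=[1,1,1,1,1,1,1,1], linear=[[-0.01,0,-0.05],[-0.02,0,-0.1],[-0.03,0,-0.15],[-0.04,0,-0.2],[-0.05,0,-0.25],[-0.055,0,-0.29],[-0.061,0,-0.32],[-0.061,0,-0.325]], turn=[[0,5,0],[0,10,0],[0,15,0],[0,20,0],[0,24,0],[0,27,0],[0,27.7,0],[0,27.7,0]])

```text
clock: 3.9
eef_pos: [0.5704, 0.0185, 0.3805]
tool_rot: [0.707, -0.0, 0.001, -0.707]
ft_force: [0.1, -0.1, 0.6]
grip_width: 0.0853
```

Run:
```python
from h import *
st()
c=snap('wrist','w1.png')
for th,z in [('pot',.008),('pot_slot',.018),('cap',.058),('cap_knob',.09),('keeper',.018),('keeper_hem',.129),('rack',.008),('drawer',0)]:
    r=manip.landmark_of(th,'wrist')
    for x in r[:2]: print(th,np.round(x['location'],1),round(x['conf'],2),onz(c,x['location'],z))
```

```text
t 3.9 p [0.5704 0.0185 0.3805] jawyaw -0.1 appr [ 0.0004 -0.0005 -1.    ] F [ 0.0518 -0.0974  0.6375] M [ 0.0197 -0.0044 -0.0114] w 0.0853 q [-0.5342  0.2101  0.5261  1.594  -0.1066  1.3659  0.0022]
pot [227.9 288.1] 0.96 [ 0.6364 -0.1307  0.008 ]
pot [156.  257.9] 0.31 [ 0.5842 -0.006   0.008 ]
pot_slot [238.6 261.3] 0.63 [ 0.5903 -0.1458  0.018 ]
pot_slot [185.1 169.7] 0.36 [ 0.4423 -0.0511  0.018 ]
cap [238.5 286.3] 0.93 [ 0.6278 -0.1268  0.058 ]
cap_knob [238.2 267. ] 0.66 [ 0.5958 -0.1111  0.09  ]
cap_knob [251.8 291.7] 0.58 [ 0.6324 -0.1331  0.09  ]
keeper [235.3 266.4] 0.9 [ 0.5989 -0.1397  0.018 ]
keeper_hem [273.2 268.5] 0.81 [ 0.5963 -0.1451  0.129 ]
rack [ 80.5 258.2] 0.7 [0.5842 0.1084 0.008 ]
drawer [155.1 258. ] 0.92 [ 0.5846 -0.0061  0.    ]
```

View pics/w1.png

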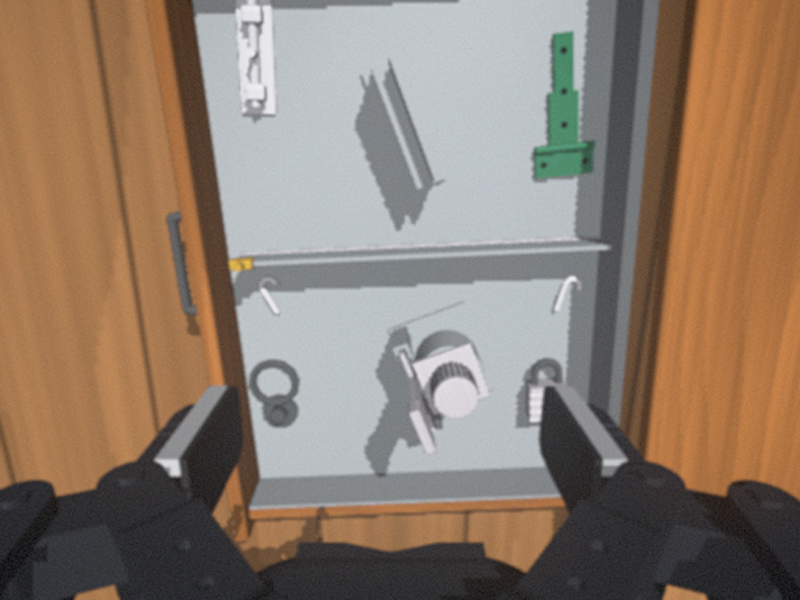

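The wrist view shows both fixtures turned by about 15–20°. The keeper hem is at (423,430), the knob top at (457,392) and the rack rails at (388,62)–(433,183). Next I compute yaws from these edges.

Run:
```python
from h import *
c=manip.capture('wrist')
def P(u,v,z): return onz(c,(v*.64,u*.64),z)
def ln(n,a,b,z):
    A,B=P(*a,z),P(*b,z); d=B-A; print(n,A,B,'len',np.linalg.norm(d),'dir',np.degrees(np.arctan2(d[1],d[0])))
ln('railR',(388,62),(433,183),.058); ln('railL',(370,72),(420,187),.058)
ln('plate',(388,331),(465,302),.012)
ln('flange',(415,362),(470,343),.064); ln('flangeR',(470,343),(488,393),.064)
ln('divider',(250,250),(600,238),.05)
import cv2
im=c['image'][:,:,::-1]
cv2.imwrite('pics/w1a.png',cv2.resize(im[185:295,235:335],(540,594),interpolation=cv2.INTER_CUBIC))
cv2.imwrite('pics/w1b.png',cv2.resize(im[25:135,215:305],(490,600),interpolation=cv2.INTER_CUBIC))
```

```text
railR [0.5685 0.1613 0.058 ] [0.6088 0.0626 0.058 ] len 0.10669788357886423 dir -67.80391495650886
railL [0.5534 0.1536 0.058 ] [0.5973 0.059  0.058 ] len 0.10426437328628667 dir -65.10657543910239
plate [ 0.5688 -0.0956  0.012 ] [ 0.6495 -0.0629  0.012 ] len 0.08712530803209449 dir 22.030355169333774
flange [ 0.5954 -0.1083  0.064 ] [ 0.6482 -0.0882  0.064 ] len 0.05650630401415247 dir 20.834508430066645
flangeR [ 0.6482 -0.0882  0.064 ] [ 0.6687 -0.1416  0.064 ] len 0.05727982419270151 dir -68.98986396644965
divider [ 0.4387 -0.0003  0.05  ] [0.7671 0.0121 0.05  ] len 0.3286555496532798 dir 2.1578067317087
```

View pics/w1a.png

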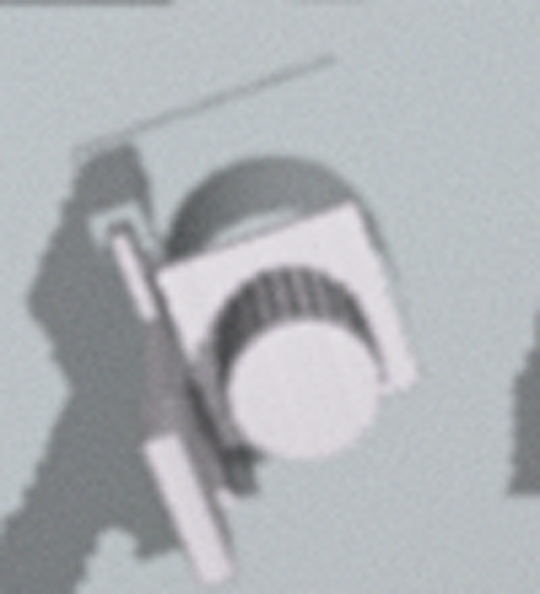

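View pics/w1b.png

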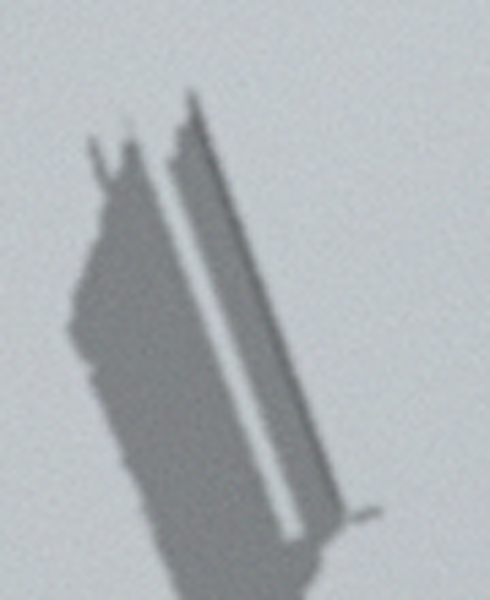

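Run:
```python
from h import *
print(go([.598,-.144,.2],np.radians(21.5)))
```

```text
(array([ 0.0272,  0.1803, -0.166 ]), array([ -0.013 , -21.2752,   0.0028]))
```

>>> servo_tool(fingers=[0.2,0.2,0.2,0.2,0.2,0.2], linear=[[0.005,0.03,-0.04],[0.012,0.08,-0.08],[0.02,0.13,-0.12],[0.027,0.17,-0.16],[0.027,0.18,-0.165],[0.027,0.18,-0.165]], turn=[[0,-6,0],[0,-12,0],[0,-18,0],[0,-21.4,0],[0,-21.4,0],[0,-21.4,0]])

```text
clock: 5.15
eef_pos: [0.5976, -0.1434, 0.1999]
tool_rot: [-0.694, -0.132, 0.132, 0.695]
ft_force: [0.8, 0.7, -0.1]
grip_width: 0.0512
```

Run:
```python
from h import *
st()
C={n:snap(n,n+'2.png') for n in('wrist','scene','side')}
for th,z in [('pot',.008),('cap',.058),('cap_knob',.09),('keeper',.018),('keeper_hem',.129)]:
    for n in C:
        for x in manip.landmark_of(th,n)[:1]: print(th,n,np.round(x['location'],1),round(x['conf'],2),onz(C[n],x['location'],z))
```

```text
t 5.15 p [ 0.5976 -0.1434  0.1999] jawyaw 21.53 appr [-0.0011  0.0007 -1.    ] F [ 0.8161  0.6782 -0.0822] M [ 0.0216 -0.0177  0.0134] w 0.0512 q [-0.1986  0.4257  0.4948  1.7419 -0.2308  1.0332  0.7539]
pot scene [304.6 248.5] 0.59 [ 0.6309 -0.1357  0.008 ]
pot side [206.7 194.8] 0.34 [ 0.7509 -0.0539  0.008 ]
cap wrist [176.7 288.3] 0.69 [ 0.63   -0.1295  0.058 ]
cap scene [296.8 227.7] 0.64 [ 0.6163 -0.1668  0.058 ]
cap side [183.9 263.5] 0.71 [ 0.6292 -0.121   0.058 ]
cap_knob wrist [189.1 292.5] 0.88 [ 0.6307 -0.1315  0.09  ]
cap_knob scene [273.4 248.4] 0.86 [ 0.6344 -0.1361  0.09  ]
keeper wrist [168.5 249.6] 0.62 [ 0.5983 -0.1438  0.018 ]
keeper scene [297.  224.1] 0.92 [ 0.5938 -0.1484  0.018 ]
keeper_hem wrist [201.3 251.1] 0.58 [ 0.5984 -0.1411  0.129 ]
keeper_hem scene [251.3 222.8] 0.85 [ 0.6    -0.1462  0.129 ]
keeper_hem side [152.4 283.3] 0.52 [ 0.5985 -0.1405  0.129 ]
```

View pics/wrist2.png

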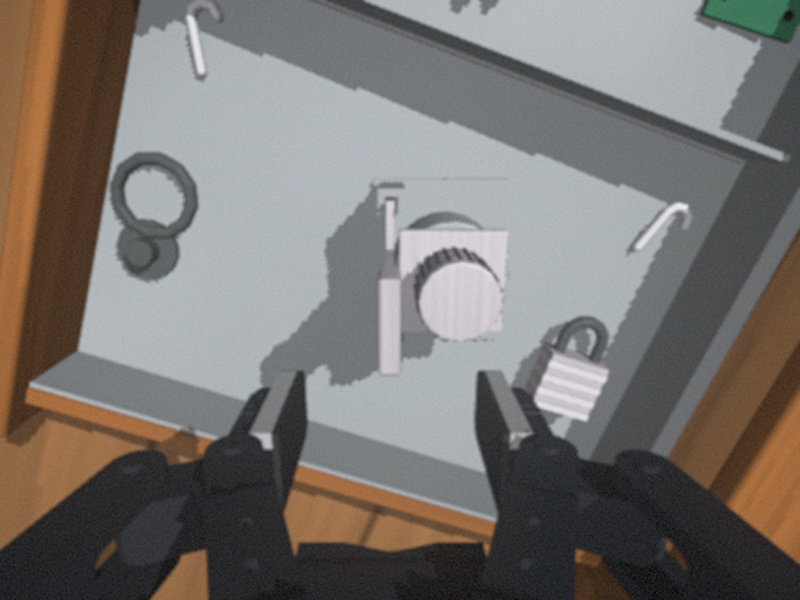

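The wrist view shows the jaws straddling the hem, which runs vertically at column 390 from row 278 to 373, so the jaw yaw matches. Descending and gripping.

>>> servo_tool(fingers=[0.2,0.2,0.2,0.2,0.2,-1,-1,-1,-1,-1], linear=[[0.001,0.03,0],[0.001,0.055,0],[0.001,0.075,0],[0.001,0.088,0],[0.001,0.088,0],[0.001,0.088,0],[0.001,0.088,0],[0.001,0.088,0],[0.001,0.088,0],[0.001,0.088,0]], turn=[[0,0,0],[0,0,0],[0,0,0],[0,0,0],[0,0,0],[0,0,0],[0,0,0],[0,0,0],[0,0,0],[0,0,0]], force=60)

```text
clock: 7.3
eef_pos: [0.5982, -0.144, 0.1133]
tool_rot: [0.695, 0.132, -0.132, -0.695]
ft_force: [-3.3, -0.2, 5.6]
grip_width: 0.0091
```

Run:
```python
from h import *
st(); snap('wrist','w3.png')
```

```text
t 7.3 p [ 0.5982 -0.144   0.1133] jawyaw 21.54 appr [-0.0003 -0.0001 -1.    ] F [-3.286  -0.1514  5.6301] M [-0.1644  0.9162 -0.0216] w 0.0091 q [-0.1636  0.5242  0.4549  1.8157 -0.292   0.8686  0.8047]
```

View pics/w3.png

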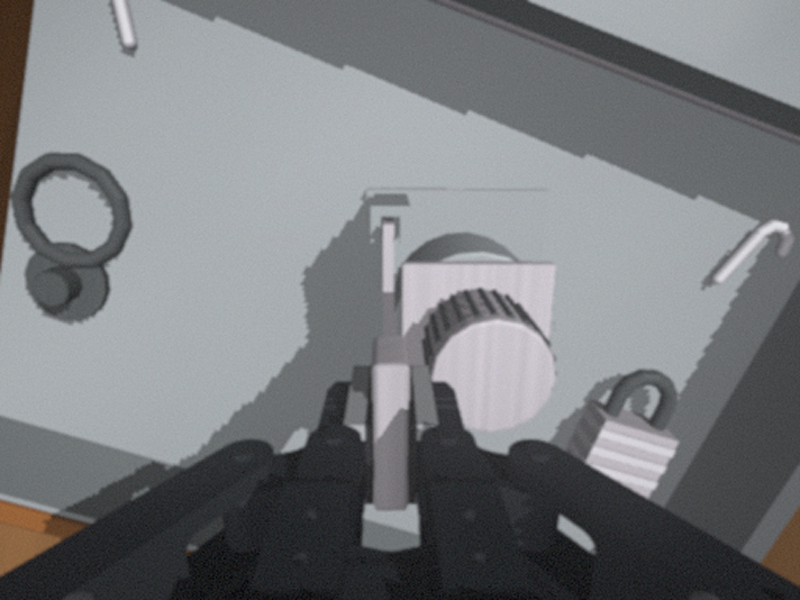

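The pads hold the hem, with an opening of 9 mm on the 10 mm hem. Lifting straight up.

>>> servo_tool(fingers=[-1,-1,-1,-1,-1,-1,-1,-1], linear=[[0,-0.005,0],[0,-0.01,0],[0,-0.018,0],[0,-0.027,0],[0,-0.036,0],[0,-0.045,0],[0,-0.052,0],[0,-0.06,0]], turn=[[0,0,0],[0,0,0],[0,0,0],[0,0,0],[0,0,0],[0,0,0],[0,0,0],[0,0,0]])

```text
clock: 8.35
eef_pos: [0.5991, -0.1432, 0.173]
tool_rot: [-0.695, -0.133, 0.132, 0.695]
ft_force: [0.0, 0.1, -1.3]
grip_width: 0.0091
```

>>> servo_tool(fingers=[-1,-1,-1,-1], linear=[[0,-0.015,0],[0,-0.035,0],[0,-0.045,0],[0,-0.045,0]], turn=[[0,0,0],[0,0,0],[0,0,0],[0,0,0]])

```text
clock: 8.85
eef_pos: [0.5991, -0.1436, 0.2182]
tool_rot: [0.695, 0.133, -0.132, -0.694]
ft_force: [0.4, 0.2, -2.1]
grip_width: 0.009
```

Run:
```python
from h import *
st(); C={n:snap(n,n+'4.png') for n in('wrist','scene','side')}
for th,z in [('keeper_hem',.234),('keeper',.12),('rack',.008),('cap_knob',.09)]:
    L=[]
    for n in C:
        for x in manip.landmark_of(th,n)[:2]:
            print(th,n,np.round(x['location'],1),round(x['conf'],2),onz(C[n],x['location'],z))
import cv2
im=[cv2.imread(f'pics/{n}4.png') for n in ('scene','side','wrist')]
cv2.imwrite('pics/m4.png',np.vstack([np.hstack([cv2.resize(i,(400,300)) for i in im[:2]]),np.hstack([cv2.resize(im[2],(400,300)),np.zeros((300,400,3),np.uint8)])]))
```

```text
t 8.85 p [ 0.5991 -0.1436  0.2182] jawyaw 21.56 appr [ 0.0019 -0.0001 -1.    ] F [ 0.4182  0.2446 -2.121 ] M [0.0524 0.0469 0.0046] w 0.009 q [-0.2055  0.4089  0.5029  1.7211 -0.2212  1.0663  0.7461]
keeper_hem wrist [267.7 250.9] 0.59 [ 0.5999 -0.1427  0.234 ]
keeper_hem scene [197.3 215.7] 0.61 [ 0.602  -0.1502  0.234 ]
keeper_hem side [103.6 289.7] 0.62 [ 0.5898 -0.1348  0.234 ]
keeper wrist [190.6 254.6] 0.66 [ 0.603  -0.1409  0.12  ]
keeper scene [253.2 223. ] 0.61 [ 0.5973 -0.1429  0.12  ]
keeper side [156.5 284.5] 0.52 [ 0.596  -0.1412  0.12  ]
keeper side [171.5 262.6] 0.17 [ 0.615  -0.0818  0.12  ]
rack wrist [182.5 290.8] 0.58 [ 0.6517 -0.1483  0.008 ]
rack wrist [192.3 249.6] 0.22 [ 0.6129 -0.1759  0.008 ]
rack scene [201.4 290.4] 0.59 [0.5774 0.1142 0.008 ]
rack side [298.1 234.7] 0.65 [0.5792 0.1117 0.008 ]
cap_knob wrist [181.3 288.4] 0.64 [ 0.6308 -0.1309  0.09  ]
cap_knob scene [273.7 250.7] 0.96 [ 0.6375 -0.1349  0.09  ]
cap_knob side [172.2 263.5] 0.96 [ 0.6279 -0.1169  0.09  ]
```

View pics/m4.png

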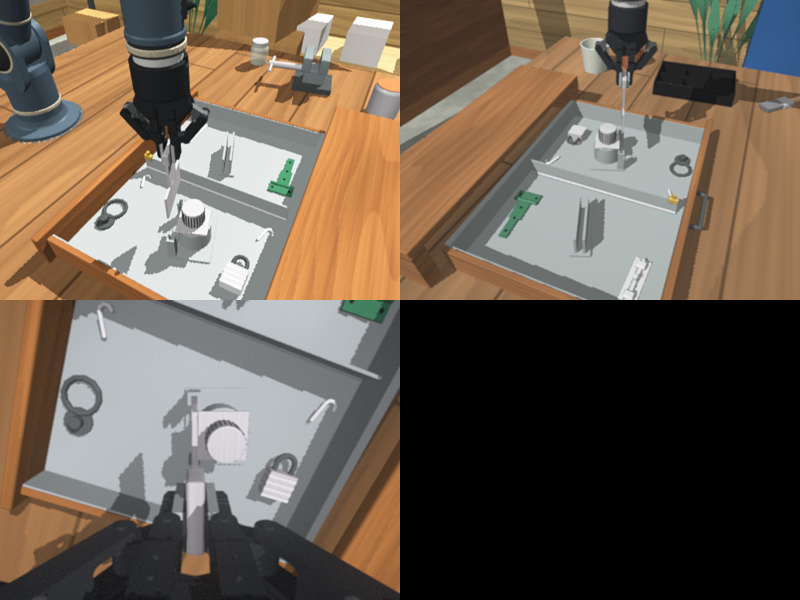

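The keeper is clear of the bracket and hangs plumb. Moving toward the rack for a close look.

Run:
```python
from h import *
print(go([.60,.04,.26],np.radians(22)))
```

```text
(array([ 0.0687, -0.0427,  0.1701]), array([-0.0041, -0.4442,  0.0001]))
```

>>> servo_tool(fingers=[-1,-1,-1,-1,-1,-1,-1], linear=[[0.01,-0.015,0.02],[0.025,-0.03,0.06],[0.04,-0.043,0.1],[0.06,-0.043,0.14],[0.069,-0.043,0.165],[0.069,-0.043,0.17],[0.069,-0.043,0.17]], turn=[[0,0,0],[0,0,0],[0,0,0],[0,-0.4,0],[0,-0.4,0],[0,-0.4,0],[0,-0.4,0]])

```text
clock: 10.48
eef_pos: [0.6001, 0.0388, 0.2603]
tool_rot: [0.695, 0.134, -0.134, -0.694]
ft_force: [0.0, -0.6, -1.6]
grip_width: 0.0092
```

Run:
```python
from h import *
st(); c=snap('wrist','w5.png')
for x in manip.landmark_of('rack','wrist')[:2]: print(np.round(x['location'],1),round(x['conf'],2),onz(c,x['location'],.008))
```

```text
t 10.47 p [0.6001 0.0388 0.2603] jawyaw 21.9 appr [-0.0001 -0.0008 -1.    ] F [ 0.0474 -0.5601 -1.6101] M [-0.0382  0.0032  0.0035] w 0.0092 q [-0.4897  0.3408  0.4647  1.7024 -0.1649  1.1375  0.4037]
[ 95.  259.2] 0.89 [0.5849 0.1081 0.008 ]
[133.2 379.7] 0.33 [0.7359 0.1212 0.008 ]
```

View pics/w5.png

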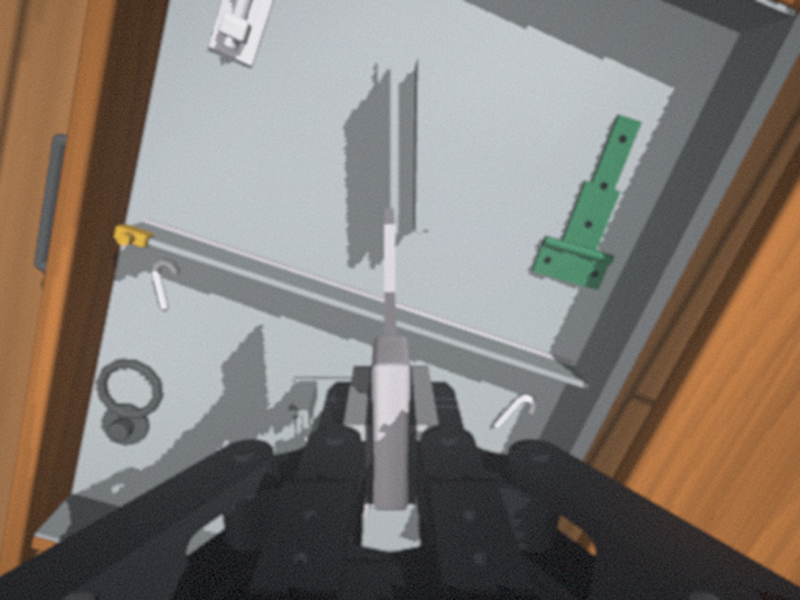

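Run:
```python
from h import *
c=manip.capture('wrist'); im=c['image'][:,:,::-1]
x0,y0=210,25
cv2.imwrite('pics/w5a.png',cv2.resize(im[y0:y0+140,x0:x0+90],None,fx=5,fy=4.28,interpolation=cv2.INTER_CUBIC))
# predicted rail outlines for landmark pose
for yaw in (22,):
  for ctr in ([.5849,.1081],[.582,.110]):
    R2=Rn.from_euler('z',yaw,degrees=True)
    for dx in (-.006,.006):
        for z in (.058,.013):
            print(ctr,dx,z,[ (np.round((proj(c,np.array([*ctr,0])+R2.apply([dx,y,0])+[0,0,z])[::-1]/.64),1)).tolist() for y in (.055,-.055)])
```

```text
[0.5849, 0.1081] -0.006 0.058 [[397.8, 54.9], [397.9, 231.9]]
[0.5849, 0.1081] -0.006 0.013 [[396.9, 65.4], [397.0, 222.0]]
[0.5849, 0.1081] 0.006 0.058 [[417.2, 54.8], [415.6, 231.9]]
[0.5849, 0.1081] 0.006 0.013 [[414.0, 65.3], [412.7, 222.0]]
[0.582, 0.11] -0.006 0.058 [[394.6, 49.8], [395.0, 227.8]]
[0.582, 0.11] -0.006 0.013 [[394.0, 61.0], [394.4, 218.3]]
[0.582, 0.11] 0.006 0.058 [[414.1, 49.7], [412.7, 227.7]]
[0.582, 0.11] 0.006 0.013 [[411.2, 60.9], [410.2, 218.2]]
```

View pics/w5a.png

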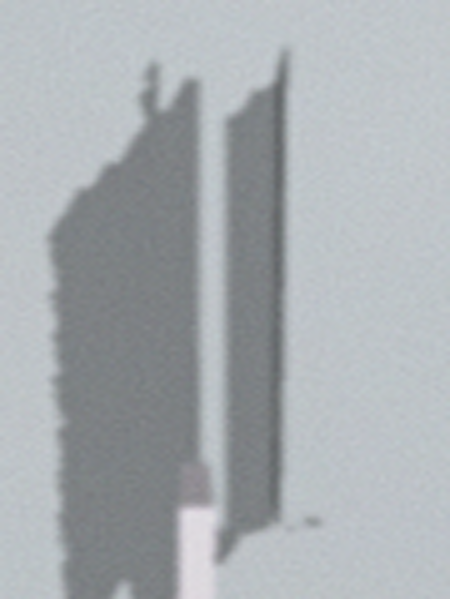

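Run:
```python
from h import *
c=manip.capture('wrist'); p,R=cur()
b=p+[0,0,-.095]
R2=down(np.radians(21.9))
for nm,l in dict(shoulder_out=(0,.05,.046),shoulder_in=(0,.05,.020),foot_out=(0,0,.046),hemtop_out=(0,.122,.022),hemtop_in=(0,.122,-.022)).items():
    X=b+R.apply([l[0],-l[1],l[2]]); print(nm,X,proj(c,X)[::-1]/.64)
print(go([.585,.108,.26],np.radians(22)))
```

```text
shoulder_out [0.5833 0.0808 0.2154] [388.4451 222.3526]
shoulder_in [0.5929 0.0567 0.2154] [388.6192 290.2713]
foot_out [0.5833 0.0808 0.1654] [388.7381 206.1293]
hemtop_out [0.5921 0.0586 0.2874] [387.9041 363.4776]
hemtop_in [0.6085 0.0177 0.2874] [388.3693 512.4336]
(array([0.0117, 0.0004, 0.0706]), array([ 0.0305, -0.206 , -0.0018]))
```

Predicted keeper corners match the picture to about 1 mm, and the rack model (.585,.108, 22°) matches the rails. Moving over the rack and partway down.

>>> servo_tool(fingers=[-1,-1,-1,-1,-1,-1,-1], linear=[[0.004,0,0.03],[0.011,0,0.06],[0.011,0.01,0.0706],[0.011,0.04,0.0706],[0.011,0.07,0.0706],[0.011,0.085,0.0706],[0.011,0.085,0.0706]], turn=[[0,0,0],[0,-0.2,0],[0,-0.2,0],[0,-0.2,0],[0,-0.2,0],[0,-0.2,0],[0,-0.2,0]])

```text
clock: 11.55
eef_pos: [0.5836, 0.1085, 0.1742]
tool_rot: [0.694, 0.135, -0.136, -0.694]
ft_force: [0.4, -0.4, -2.1]
grip_width: 0.0094
```

Run:
```python
from h import *
st(); c=snap('wrist','w6.png'); d=snap('scene','s6.png')
im=d['image'][:,:,::-1]; q=proj(d,np.array([.585,.108,.06])).astype(int)
cv2.imwrite('pics/s6a.png',cv2.resize(im[q[0]-50:q[0]+40,q[1]-45:q[1]+45],(560,560),interpolation=cv2.INTER_CUBIC))
R2=Rn.from_euler('z',22,degrees=True)
for dx in (-.006,.006): print(dx,[(proj(c,np.array([.585,.108,.058])+R2.apply([dx,y,0]))[::-1]/.64).tolist() for y in (.055,-.055)])
```

```text
t 11.55 p [0.5836 0.1085 0.1742] jawyaw 22.07 appr [-0.0022 -0.0012 -1.    ] F [ 0.3563 -0.4022 -2.0673] M [-0.0063 -0.0579  0.0468] w 0.0094 q [-0.5703  0.4103  0.4158  1.8134 -0.1968  0.9611  0.3138]
-0.006 [[379.5458897436852, 185.39181717222584], [380.72572566372213, 385.96453717261727]]
0.006 [[403.68941190093005, 185.39760665488438], [402.16349010127334, 385.9842195025926]]
```

View pics/w6.png

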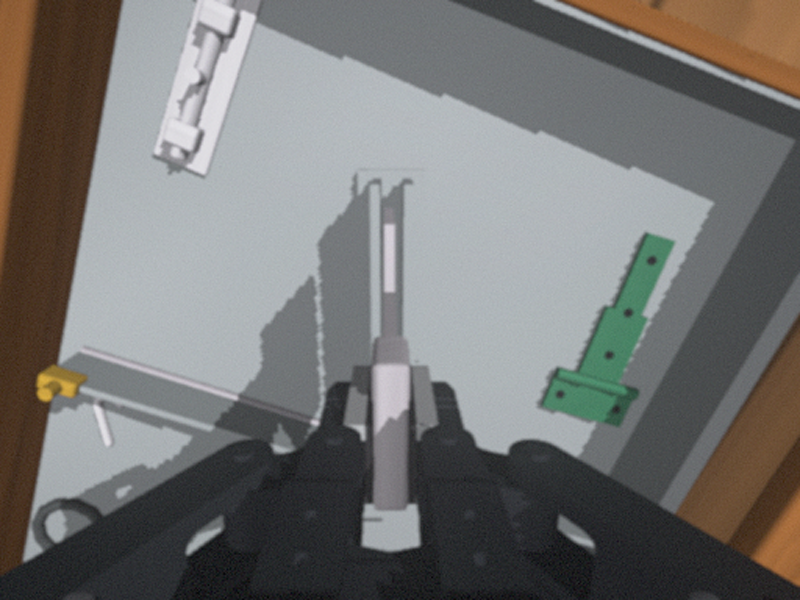

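View pics/s6a.png

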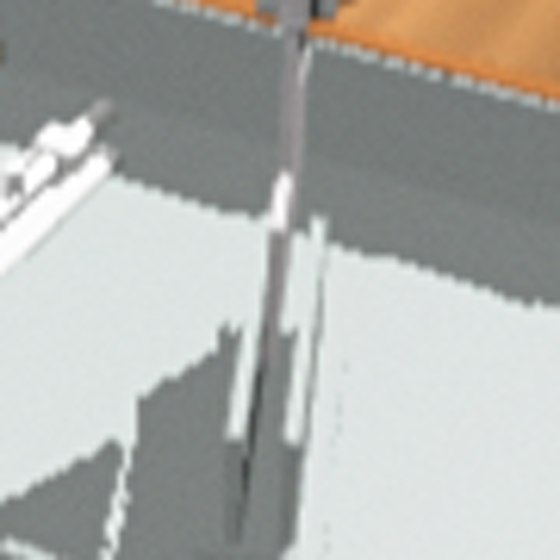

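The wrist view shows the keeper edge at column 390 inside the slot (381–403), which is about 1 mm off centre. Correcting that while lowering.

>>> servo_tool(fingers=[-1,-1,-1,-1,-1,-1,-1,-1,-1,-1], linear=[[0.001,0.008,0],[0.001,0.016,0],[0.001,0.024,0],[0.001,0.032,0],[0.001,0.04,0],[0.001,0.048,0],[0.001,0.056,0],[0.001,0.061,0],[0.001,0.064,0],[0.001,0.065,0]], turn=[[0,0,0],[0,0,0],[0,0,0],[0,0,0],[0,0,0],[0,0,0],[0,0,0],[0,0,0],[0,0,0],[0,0,0]])

```text
clock: 12.9
eef_pos: [0.5851, 0.11, 0.1102]
tool_rot: [-0.694, -0.136, 0.136, 0.694]
ft_force: [0.2, 0.1, -1.9]
grip_width: 0.0088
```

Run:
```python
from h import *
st(); c=snap('wrist','w7.png'); d=manip.capture('scene')
im=d['image'][:,:,::-1]; q=proj(d,np.array([.585,.108,.06])).astype(int)
cv2.imwrite('pics/s7a.png',cv2.resize(im[q[0]-50:q[0]+40,q[1]-45:q[1]+45],(560,560),interpolation=cv2.INTER_CUBIC))
```

```text
t 12.9 p [0.5851 0.11   0.1102] jawyaw 22.15 appr [-0.      0.0001 -1.    ] F [ 0.2049  0.0621 -1.8597] M [-0.0318  0.0141  0.0016] w 0.0088 q [-0.5451  0.4892  0.3863  1.8634 -0.2414  0.8347  0.3499]
```

View pics/s7a.png

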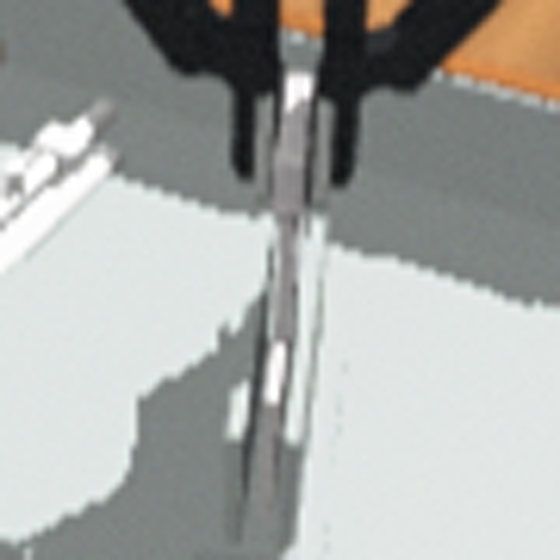

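>>> servo_tool(fingers=[-1,-1,-1,-1], linear=[[0,0.001,0],[0,0.002,0],[0,0.0025,0],[0,0.003,0]], turn=[[0,0,0],[0,0,0],[0,0,0],[0,0,0]])

```text
clock: 13.5
eef_pos: [0.5854, 0.1102, 0.1082]
tool_rot: [-0.694, -0.136, 0.136, 0.694]
ft_force: [-2.6, 0.1, 7.1]
grip_width: 0.0089
```

The foot has contacted the rack floor, with z force going from -2 to +7 N. Releasing.

>>> servo_tool(fingers=[-0.6,-0.4,-0.2,0,0.2,0.2], linear=[[0,0.001,0],[0,0.001,0],[0,0.001,0],[0,0.001,0],[0,0.001,0],[0,0.001,0]], turn=[[0,0,0],[0,0,0],[0,0,0],[0,0,0],[0,0,0],[0,0,0]])

```text
clock: 14.25
eef_pos: [0.585, 0.11, 0.1063]
tool_rot: [-0.694, -0.136, 0.136, 0.694]
ft_force: [-0.0, -0.9, -0.1]
grip_width: 0.0512
```

Run:
```python
from h import *
st(); c=snap('wrist','w8.png'); d=manip.capture('scene')
im=d['image'][:,:,::-1]; q=proj(d,np.array([.585,.108,.06])).astype(int)
a=cv2.resize(im[q[0]-60:q[0]+40,q[1]-50:q[1]+50],(400,400),interpolation=cv2.INTER_CUBIC)
b=cv2.resize(c['image'][:,:,::-1],(400,300))
cv2.imwrite('pics/s8.png',np.hstack([a,cv2.copyMakeBorder(b,0,100,0,0,cv2.BORDER_CONSTANT)]))
```

```text
t 14.25 p [0.585  0.11   0.1063] jawyaw 22.16 appr [ 0.      0.0001 -1.    ] F [-0.0345 -0.8615 -0.0537] M [ 0.0576 -0.0451  0.0347] w 0.0512 q [-0.5434  0.4943  0.3842  1.8662 -0.2441  0.8271  0.3522]
```

View pics/s8.png

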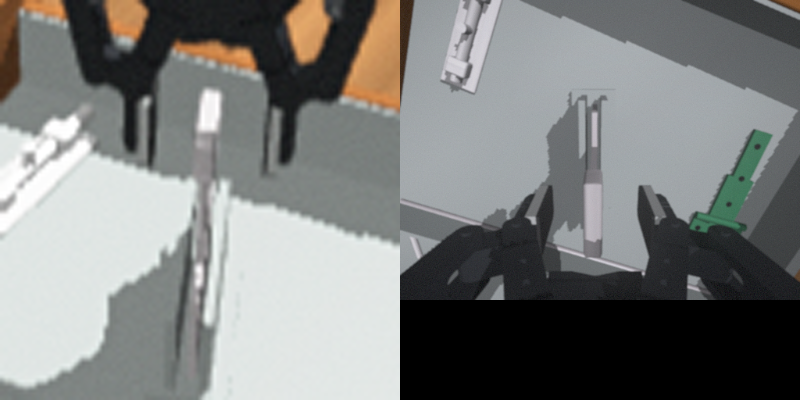

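The keeper stands in the rack, released. Rising and moving over the cap.

Run:
```python
from h import *
print(go([.6305,-.131,.2],0))
```

```text
(array([-0.0488, -0.0937, -0.2403]), array([-0.0039, 22.1533,  0.0022]))
```

>>> servo_tool(fingers=[0.2,0.2,0.3,0.6,1,1,1,1,1,1], linear=[[0,-0.03,0],[0,-0.07,0],[0,-0.1,0],[-0.01,-0.1,-0.05],[-0.02,-0.097,-0.1],[-0.03,-0.094,-0.15],[-0.04,-0.094,-0.2],[-0.049,-0.094,-0.23],[-0.049,-0.094,-0.24],[-0.049,-0.094,-0.24]], turn=[[0,0,0],[0,0,0],[0,0,0],[0,4,0],[0,8,0],[0,12,0],[0,16,0],[0,20,0],[0,22.1,0],[0,22.1,0]])

```text
clock: 15.6
eef_pos: [0.6304, -0.13, 0.2001]
tool_rot: [-0.707, -0.001, 0.001, 0.707]
ft_force: [-0.9, 0.2, 0.8]
grip_width: 0.0854
```

Run:
```python
from h import *
st(); C={n:snap(n,n+'9.png') for n in('wrist','scene','side')}
for th,z in [('cap',.058),('cap_knob',.09),('keeper_hem',.124),('keeper',.013)]:
    for n in C:
        for x in manip.landmark_of(th,n)[:1]: print(th,n,np.round(x['location'],1),round(x['conf'],2),onz(C[n],x['location'],z))
```

```text
t 15.6 p [ 0.6304 -0.13    0.2001] jawyaw 0.1 appr [-0.0002  0.0007 -1.    ] F [-0.8546  0.1613  0.8407] M [0.041  0.104  0.0199] w 0.0854 q [-0.2553  0.4844  0.5571  1.6735 -0.2857  1.0662  0.3914]
cap wrist [176.9 253.4] 0.78 [ 0.6342 -0.129   0.058 ]
cap scene [284.1 247. ] 0.6 [ 0.6291 -0.1337  0.058 ]
cap_knob wrist [189.4 251.1] 0.82 [ 0.632  -0.1312  0.09  ]
cap_knob scene [271.5 247.6] 0.59 [ 0.6316 -0.1338  0.09  ]
cap_knob side [168.2 263.3] 0.77 [ 0.6333 -0.1285  0.09  ]
keeper_hem scene [230.7 183. ] 0.3 [ 0.5226 -0.1389  0.124 ]
keeper_hem side [248.3 228.4] 0.73 [0.5853 0.1114 0.124 ]
keeper scene [296.4 245.1] 0.61 [ 0.6201 -0.1282  0.013 ]
keeper side [293.3 231.7] 0.63 [0.586  0.1085 0.013 ]
```

View pics/wrist9.png

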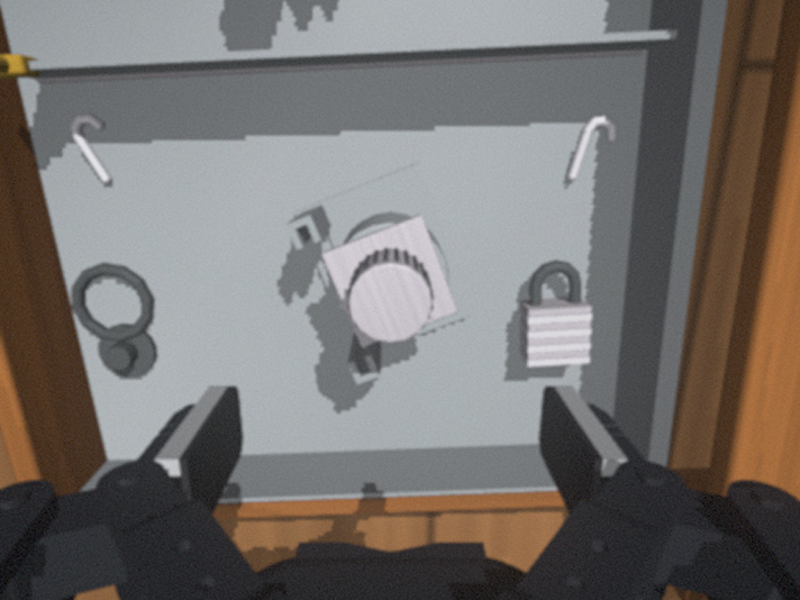

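View pics/scene9.png

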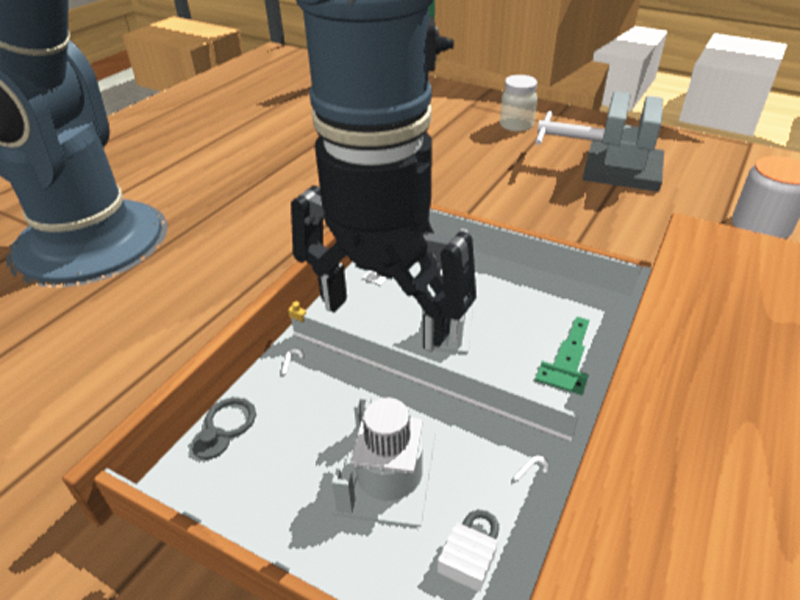

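The keeper is in the rack and the bracket is empty. The knob top is at (390,300) in the wrist view, centred between the jaws. Descending to grip the knob at 40 N.

>>> servo_tool(fingers=[1,1,1,1,1,-1,-1,-1,-1], linear=[[0.001,0.03,-0.001],[0.001,0.07,-0.001],[0.001,0.105,-0.001],[0.001,0.129,-0.001],[0.001,0.129,-0.001],[0.001,0.129,-0.001],[0.001,0.129,-0.001],[0.001,0.129,-0.001],[0.001,0.129,-0.001]], turn=[[0,0,0],[0,0,0],[0,0,0],[0,0,0],[0,0,0],[0,0,0],[0,0,0],[0,0,0],[0,0,0]], force=40)

```text
clock: 17.48
eef_pos: [0.6314, -0.1319, 0.0728]
tool_rot: [-0.707, -0.001, -0.0, 0.707]
ft_force: [-3.0, 0.4, 6.8]
grip_width: 0.0408
```

Run:
```python
from h import *
st(); snap('wrist','w10.png')
```

```text
t 17.48 p [ 0.6314 -0.1319  0.0728] jawyaw 0.05 appr [ 0.0012  0.0003 -1.    ] F [-2.9732  0.3572  6.7779] M [0.0872 0.4986 0.0507] w 0.0408 q [-0.1998  0.6271  0.4876  1.7698 -0.3796  0.8381  0.4672]
```

View pics/w10.png

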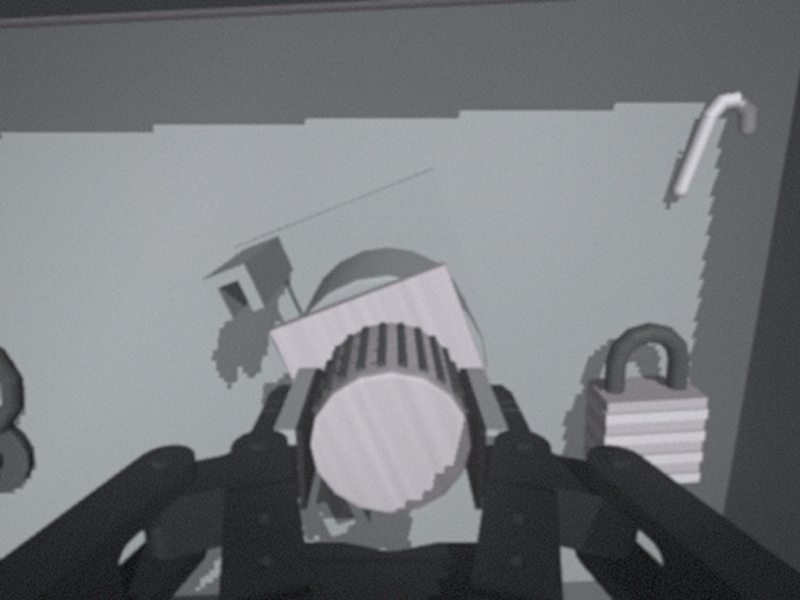

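The knob is gripped at 41 mm. Trying counter-clockwise first, 16° and then checking torque.

>>> servo_tool(fingers=[-1,-1,-1,-1,-1], linear=[[0,0,0],[0,0,0],[0,0,0],[0,0,0],[0,0,0]], turn=[[0,-4,0],[0,-8,0],[0,-12,0],[0,-16,0],[0,-16,0]])

```text
clock: 18.15
eef_pos: [0.6316, -0.1325, 0.0727]
tool_rot: [0.7, 0.099, -0.098, -0.7]
ft_force: [-2.1, -1.3, 5.3]
grip_width: 0.0411
```

Run:
```python
from h import *
st()
```

```text
t 18.15 p [ 0.6316 -0.1325  0.0727] jawyaw 16.03 appr [ 0.0017 -0.0003 -1.    ] F [-2.0658 -1.2788  5.3173] M [-0.032   0.4199  0.1609] w 0.0411 q [-0.1497  0.6137  0.4142  1.7665 -0.3205  0.8267  0.6959]
```

>>> servo_tool(fingers=[-1,-1,-1,-1,-1], linear=[[0,0,0],[0,0,0],[0,0,0],[0,0,0],[0,0,0]], turn=[[0,-4,0],[0,-8,0],[0,-12,0],[0,-16,0],[0,-16,0]])

```text
clock: 18.77
eef_pos: [0.6316, -0.1326, 0.0727]
tool_rot: [0.68, 0.196, -0.195, -0.679]
ft_force: [-1.7, -0.4, 6.4]
grip_width: 0.0406
```

Run:
```python
from h import *
st(); snap('wrist','w11.png')
```

```text
t 18.77 p [ 0.6316 -0.1326  0.0727] jawyaw 32.02 appr [ 0.0016 -0.0004 -1.    ] F [-1.6808 -0.3784  6.3945] M [-0.0719  0.4809  0.0959] w 0.0406 q [-0.0994  0.6028  0.341   1.7634 -0.2625  0.8186  0.925 ]
```

View pics/w11.png

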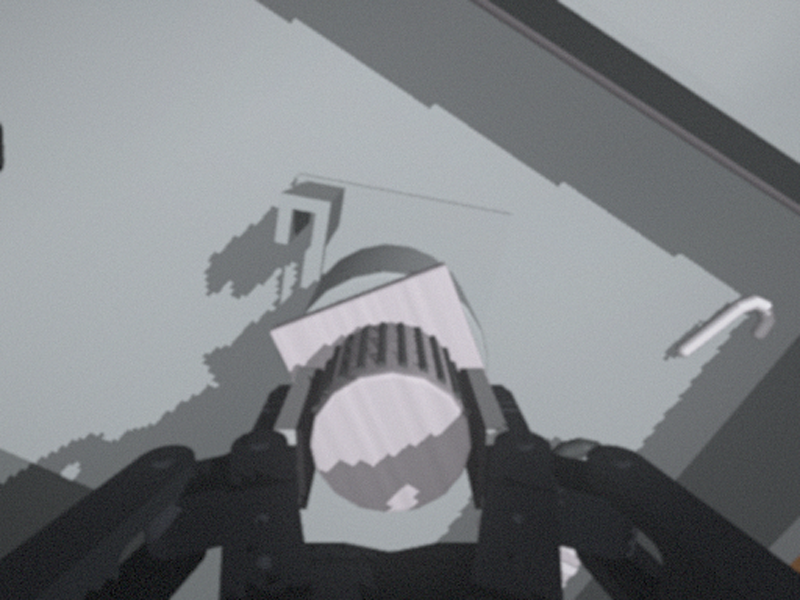

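The flange turned with the gripper through 32° (same image position) at about 0.1 N·m, so no jam yet. Continuing in small amounts.

>>> servo_tool(fingers=[-1,-1,-1], linear=[[0,0,0],[0,0,0],[0,0,0]], turn=[[0,-4,0],[0,-8,0],[0,-8,0]])

```text
clock: 19.2
eef_pos: [0.6316, -0.1326, 0.0728]
tool_rot: [0.665, 0.242, -0.241, -0.664]
ft_force: [-1.5, -0.7, 6.4]
grip_width: 0.0411
```

Run:
```python
from h import *
st(); snap('wrist','w12.png')
```

```text
t 19.2 p [ 0.6316 -0.1326  0.0728] jawyaw 40.02 appr [ 0.0016 -0.0005 -1.    ] F [-1.4856 -0.7239  6.4284] M [-0.083  0.441  0.072] w 0.0411 q [-0.0741  0.5982  0.3044  1.7618 -0.2337  0.8154  1.0398]
```

View pics/w12.png

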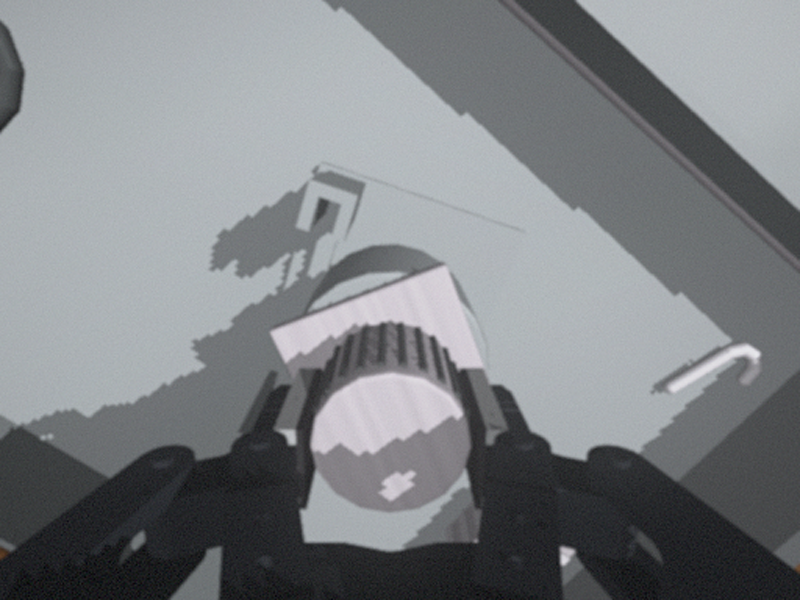

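It has turned 40° freely, past the jam range, so counter-clockwise is the right hand. Turning on to about 76°, short of the stop.

>>> servo_tool(fingers=[-1,-1,-1,-1,-1,-1,-1,-1,-1], linear=[[0,0,0],[0,0,0],[0,0,0],[0,0,0],[0,0,0],[0,0,0],[0,0,0],[0,0,0],[0,0,0]], turn=[[0,-5,0],[0,-10,0],[0,-15,0],[0,-20,0],[0,-25,0],[0,-30,0],[0,-34,0],[0,-36,0],[0,-36,0]])

```text
clock: 20.38
eef_pos: [0.6315, -0.1327, 0.0728]
tool_rot: [0.558, 0.435, -0.435, -0.557]
ft_force: [-2.6, -0.2, 6.5]
grip_width: 0.0409
```

Run:
```python
from h import *
st(); snap('wrist','w13.png')
```

```text
t 20.38 p [ 0.6315 -0.1327  0.0728] jawyaw 75.97 appr [ 0.0015 -0.0006 -1.    ] F [-2.5585 -0.1585  6.5266] M [-0.0207  0.4063  0.0437] w 0.0409 q [ 0.0414  0.5853  0.1404  1.7543 -0.1067  0.8078  1.5584]
```

View pics/w13.png

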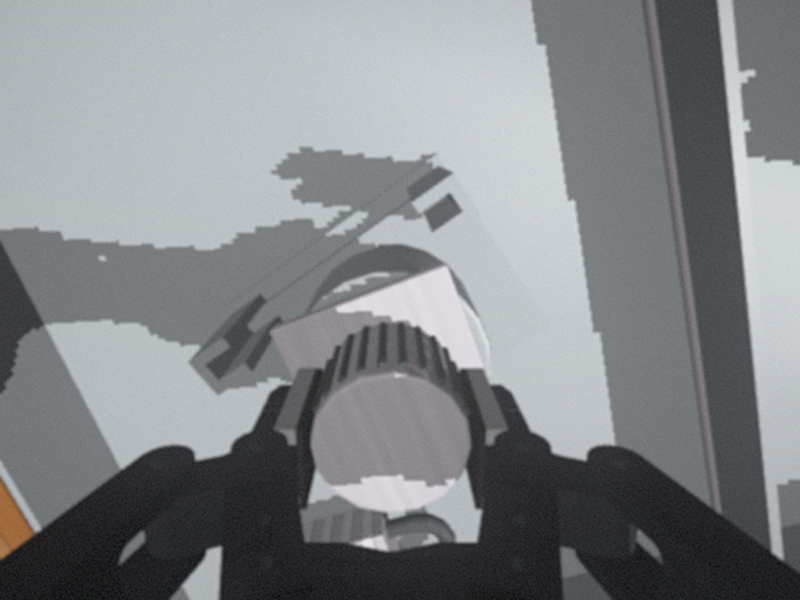

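The cap has turned 76° with the gripper and no slip. Lifting gently first.

>>> servo_tool(fingers=[-1,-1,-1,-1,-1], linear=[[0,-0.003,0],[0,-0.006,0],[0,-0.009,0],[0,-0.012,0],[0,-0.012,0]], turn=[[0,0,0],[0,0,0],[0,0,0],[0,0,0],[0,0,0]])

```text
clock: 21.05
eef_pos: [0.6312, -0.1317, 0.0834]
tool_rot: [-0.557, -0.436, 0.436, 0.557]
ft_force: [-0.5, 0.1, -3.4]
grip_width: 0.0409
```

>>> servo_tool(fingers=[-1,-1,-1,-1,-1,-1,-1,-1,-1], linear=[[0,-0.006,0],[0,-0.014,0],[0,-0.024,0],[0,-0.036,0],[0,-0.048,0],[0,-0.06,0],[0,-0.068,0],[0,-0.068,0],[0,-0.068,0]], turn=[[0,0,0],[0,0,0],[0,0,0],[0,0,0],[0,0,0],[0,0,0],[0,0,0],[0,0,0],[0,0,0]], force=50)

```text
clock: 22.18
eef_pos: [0.6308, -0.1317, 0.1508]
tool_rot: [-0.557, -0.435, 0.436, 0.557]
ft_force: [-0.7, 0.0, -2.7]
grip_width: 0.0405
```

Run:
```python
from h import *
st(); C={n:snap(n,n+'14.png') for n in('wrist','scene','side')}
for th,z in [('cap',.138),('cap_knob',.17),('cap_stem',.112),('keeper',.013),('keeper_hem',.124)]:
    L=[]
    for n in C:
        for x in manip.landmark_of(th,n)[:1]:
            print(th,n,np.round(x['location'],1),round(x['conf'],2),onz(C[n],x['location'],z)); L.append((C[n],x['location']))
    if len(L)>1: print('  tri',*tri(L))
```

```text
t 22.18 p [ 0.6308 -0.1317  0.1508] jawyaw 76.06 appr [-0.001   0.0003 -1.    ] F [-0.7193  0.0031 -2.7115] M [ 0.0299 -0.001  -0.0324] w 0.0405 q [ 0.0289  0.494   0.1551  1.7004 -0.0899  0.9551  1.5452]
cap wrist [236.7 249. ] 0.82 [ 0.6296 -0.1311  0.138 ]
cap scene [249.7 241.4] 0.58 [ 0.6257 -0.1373  0.138 ]
cap side [146.3 268.2] 0.93 [ 0.627  -0.1352  0.138 ]
  tri [ 0.6271 -0.1341  0.1382] [np.float64(0.0037812654756725042), np.float64(0.003318759886329343), np.float64(0.0006635128490271219)]
cap_knob wrist [269.7 250.9] 0.68 [ 0.6303 -0.1304  0.17  ]
cap_knob scene [239.2 244.6] 0.98 [ 0.6359 -0.1428  0.17  ]
cap_knob side [255.3 345. ] 0.41 [0.4238 0.0979 0.17  ]
  tri [ 0.5571 -0.0795  0.0791] [np.float64(0.12213157220993846), np.float64(0.030449255640722296), np.float64(0.13769130642050081)]
cap_stem scene [262.4 246.6] 0.69 [ 0.6316 -0.135   0.112 ]
keeper scene [201.6 290.9] 0.68 [0.5809 0.1091 0.013 ]
keeper side [294.5 230.2] 0.67 [0.5872 0.1116 0.013 ]
  tri [0.584  0.1104 0.0134] [np.float64(0.003349519519279511), np.float64(0.0033495195192796133)]
keeper_hem scene [158.2 293.5] 0.72 [0.5834 0.1064 0.124 ]
```

View pics/side14.png

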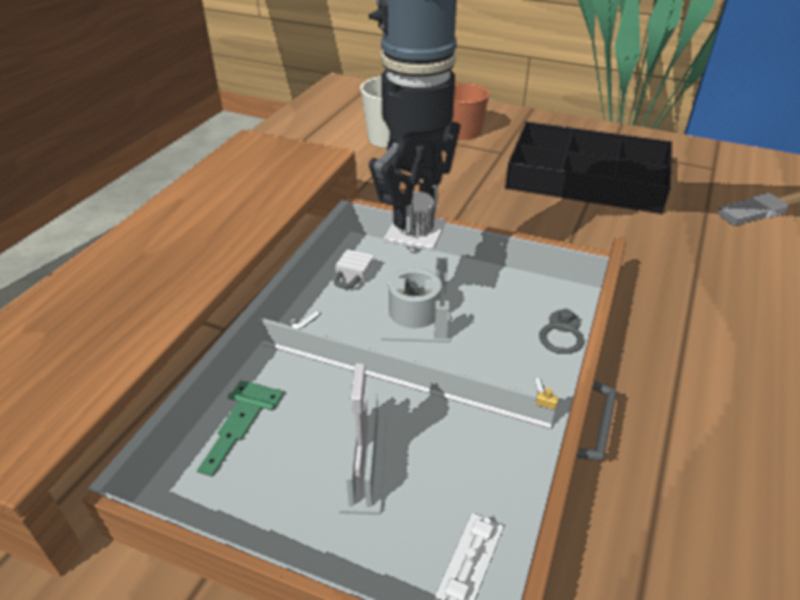

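View pics/scene14.png

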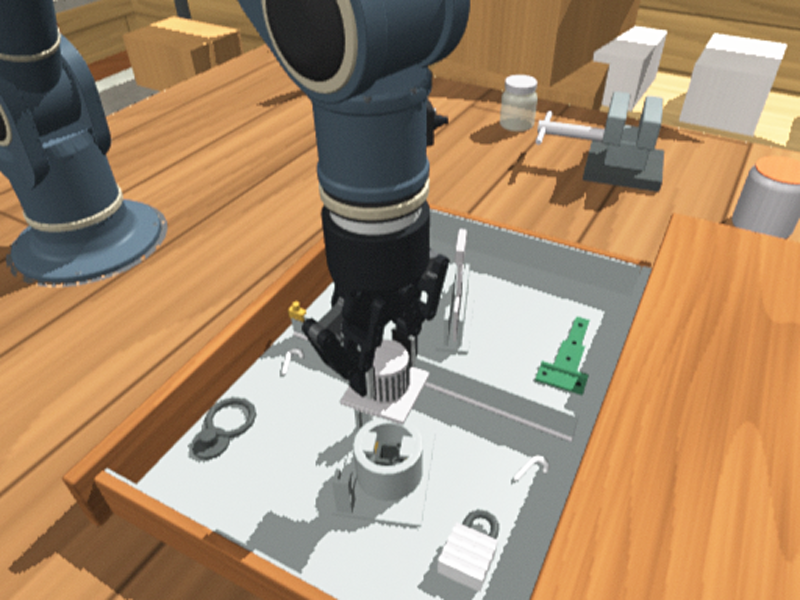

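The cap is off, level and above the open pot, and the keeper stands in the rack with its foot at z ≈ 0.013. A small settle, then hand in.

>>> servo_tool(fingers=[-1,-1,-1,-1,-1], linear=[[0,-0.002,0],[0,-0.002,0],[0,-0.002,0],[0,-0.002,0],[0,-0.002,0]], turn=[[0,0,0],[0,0,0],[0,0,0],[0,0,0],[0,0,0]])

```text
clock: 23.7
eef_pos: [0.6311, -0.1317, 0.1532]
tool_rot: [-0.557, -0.436, 0.436, 0.557]
ft_force: [-0.5, -1.0, -2.2]
grip_width: 0.0407
```

Run:
```python
from h import *
st(); print(manip.get_obs()['dq']); print(manip.finish_job())
```

```text
t 23.7 p [ 0.6311 -0.1317  0.1532] jawyaw 76.05 appr [-0.0001  0.0001 -1.    ] F [-0.4888 -1.0457 -2.186 ] M [-0.0133 -0.0352 -0.0169] w 0.0407 q [ 0.0286  0.4916  0.1555  1.6982 -0.0895  0.9589  1.5449]
[ 0.0009  0.0019 -0.0027 -0.0001  0.0004  0.001  -0.0012]
the job is handed in; nothing more can be done
None
```

The job is done and handed in at 23.7 s. The keeper plate stands in the rack, and the cap is off the pot and held in the gripper.

- **Keeper:** I lifted it straight out of the bracket, lowered it into the rack until it touched the floor at about 7 N, and let go. Two cameras put its foot at z ≈ 13 mm, which is the slot floor.
- **Cap:** I gripped the knob at 40 N and tried counter-clockwise. It turned freely to 76° at no more than about 0.16 N·m, without a jam or slip, so I never tried the other way. It then lifted off easily.
- **Final state:** The cap is upright and still, with its flange about 8 cm above the pot's rim. The measured force is about 2.2 N, which matches the cap's weight. The pictures show the other hardware where it was.

The detector gave one clearly wrong, low-confidence knob position in the last side view. I ignored it because the pictures and the other cap readings agreed to within a few millimetres. No other check failed.

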